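Line up the jars by height on the glass shelf

ROBOT

A 6-joint arm with a two-finger parallel gripper is mounted at the origin on the work surface. World frame = base frame: x ahead of the robot, y to its left, z up, the work surface at z = 0. Lengths are in m, angles in rad, forces in N, time in s.
With the tool pointing down it reaches from about 0.35 to 0.975 m from the base axis. Payload 4.9 kg.
Tool frame: the origin (TCP) lies between the finger pads; the fingertips stand 25 mm ahead of it and the grasp point (between the pads) lies 6 mm ahead of it; z points along the fingers, y is the line along which they close (so a half turn about z gives the same grasp; the last joint's range is limited). The gripper opens to 85 mm and grips with 20 to 120 N. Pads are 22 mm wide; open, the fingers measure 114 mm over their backs; the gripper's body (76 mm by 85 mm) begins 54 mm behind the grasp point. The pads swing forward as they close: fully open they stand 13 mm farther back than shut.
Start: joints at [1.082, 0.053, 1.613, -0, 1.476, -0.119], TCP at [0.226, 0.583, 0.256] pointing down, gripper open.
Joint ranges: [-3.01, 3.01], [-1.01, 2.22], [0.06, 2.58], [-1.02, 4.17], [0.09, 2.62], [-3.14, 3.14]. Speed limits (rad/s): [2.57, 2.57, 3.14, 3.14, 3.14, 3.14].

INTERFACE

Orientations are given as a unit quaternion [w, x, y, z].
In Python, from plant import manip gives the robot as it stands.
- The arm moves only by the shell command python3 -m inch 'ROWS'. ROWS is JSON, a list of rows, each a list of 3 entries, a list of its own where there are three numbers: the shift along the tool's x, y, z in m, then the turn, a rotation vector about the tool's x, y, z in rad, then the opening, from 0 (shut) to 1 (fully open). A call has 1 to 8 rows; each row shifts and turns the commanded pose from where the row before left it, along the tool's axes as they then stand; what a row does not reach is not made up. A row lasts 1/10 s, in which the tool goes at most 50 mm and 8.59 degrees, less where a joint would pass 70% of its speed; a pose out of reach is approached as far as the arm can. A call with a gripper value outside its range is refused whole. The fingers move at their own pace and stop on an object; the grip force is fixed at half the most. Time passes only in rows, so rows that do not move let the fingers close. It gives the time, the measured TCP pose, the force, the opening and the grip force at its end, in the units of the state.
- manip.state(): the state, without advancing time (a new reading comes with each control period).
- manip.grab_frame(name): name is "scene" or "top" or "wrist"; returns (picture, depth): 480x640x3 uint8, red, green, blue; 480x640 float32, m along the optical axis (not along the pixel's ray), 0 where there is no reading.
- manip.camera_params(name): a dict with "camera_matrix" (3x3 intrinsics, pixels), "rvec" (rotation vector, rad) and "tvec" (3), from world to camera coordinates, as OpenCV has them. Camera axes: x right, y down, z forward; pixel columns grow to the right and rows downward; lengths in m; the calibration is good to about 2 mm. A picture is of the moment at which its call begins: read the wrist's pose just before it. camera_params takes no time and is no camera call; for the wrist camera it gives the pose at the moment of the call.
- manip.job_done(): hands the job in; it is judged then, once.
Trained networks look in the newest picture that a camera, given by its name, has taken for a name from the list of things; names that differ only in an ending like _2 or _b are one class to them, and where a whole thing is asked for, a point or a joint stands for the part that bears it (a point fixed in the world has none). Each returns a list of dicts, best first, with "score" (0 to 1); they miss things now and then, are a little off and sometimes report something else, mostly with a low value. They report only what shows in the picture. A call takes as long as a camera call. They do not tell look-alikes from the thing itself.
- manip.look_for(camera, label): "point" ([x, y, z] in m, in world coordinates, good to about 4 mm: the middle of the surface that is visible of it).
The state is a dict: "time": time; "joint_pos": joint angles; "joint_vel": joint speeds; "joint_efforts": joint torques, N m; "tool_pos": TCP position; "tool_rot": TCP orientation; "contact_force": force on the tool from outside, world axes, zero at the start; "ft_torque": the same for the moment, N m; "gripper_width": opening from 0.0 (shut) to 1.0 (fully open); "grasp_force": force on a finger pad.
Only numpy, scipy, OpenCV 4.12 (cv2) and the standard library are available. Lean on these libraries where they do the work, as an engineer would, in place of code of your own. Each camera call takes 0.05 s, during which the arm holds its last target. There are 200 camera calls.

TASK

Tidy the counter: stand the four white twist-cap jars on the cork discs of the smoked glass shelf, one on the middle of each disc, in order of height, with the tallest at the end where the clear cube stands and the shortest at the far end. Do not tip any jar over and do not shift the cube.

Things in the scene. Friction and masses are not known exactly. Their poses are not given: they have to be found in the camera images.
- jar_a: the tallest of four white plastic jars with twist caps: an upright straight cylinder 104 mm high (cap included) and 46 mm in diameter all the way up, about 92 g, loose, at the start on the counter (z = 0); origin at the centre of its underside, z up along its axis
- jar_b: the second tallest of four white plastic jars with twist caps: an upright straight cylinder 82 mm high (cap included) and 50 mm in diameter all the way up, about 83 g, loose, at the start on the counter (z = 0); origin at the centre of its underside, z up along its axis
- jar_c: the third tallest of four white plastic jars with twist caps: an upright straight cylinder 60 mm high (cap included) and 52 mm in diameter all the way up, about 74 g, loose, at the start on the counter (z = 0); origin at the centre of its underside, z up along its axis
- jar_d: the shortest of four white plastic jars with twist caps: an upright straight cylinder 40 mm high (cap included) and 54 mm in diameter all the way up, about 66 g, loose, at the start on the counter (z = 0); origin at the centre of its underside, z up along its axis
- disc_1: flat round cork disc, 68 mm in diameter and 4 mm thick, fixed on the low smoked glass shelf (glass top 40 mm above the counter, 110 mm deep, 470 mm long), at the robot's left (+y) end of the row; the four discs form a straight row 80 mm apart along the shelf's length. Origin at the centre of its underside, on the glass; its upper face is 4 mm above that; its y axis runs along the row towards disc_1's end, x across the shelf, away from the robot
- disc_2: flat round cork disc, 68 mm in diameter and 4 mm thick, fixed on the low smoked glass shelf (glass top 40 mm above the counter, 110 mm deep, 470 mm long), second from the left (+y) end of the row; the four discs form a straight row 80 mm apart along the shelf's length. Origin at the centre of its underside, on the glass; its upper face is 4 mm above that; its y axis runs along the row towards disc_1's end, x across the shelf, away from the robot
- disc_3: flat round cork disc, 68 mm in diameter and 4 mm thick, fixed on the low smoked glass shelf (glass top 40 mm above the counter, 110 mm deep, 470 mm long), third from the left (+y) end, second from the right; the four discs form a straight row 80 mm apart along the shelf's length. Origin at the centre of its underside, on the glass; its upper face is 4 mm above that; its y axis runs along the row towards disc_1's end, x across the shelf, away from the robot
- disc_4: flat round cork disc, 68 mm in diameter and 4 mm thick, fixed on the low smoked glass shelf (glass top 40 mm above the counter, 110 mm deep, 470 mm long), at the robot's right (-y) end of the row; the four discs form a straight row 80 mm apart along the shelf's length. Origin at the centre of its underside, on the glass; its upper face is 4 mm above that; its y axis runs along the row towards disc_1's end, x across the shelf, away from the robot
- cube: clear acrylic cube, 40 mm, 76 g, loose on the glass shelf just beyond one end of the row of discs (about 80 mm from the centre of the last disc), at the left or the right end from start to start; origin at the centre of its underside. It marks the end where the tallest jar goes
Mind the look-alikes: they are no part of the job. What is shaped like the jar_b but purple is not meant.

How it is judged:
By the outcome, as a careful person would: the job done as asked, in the order asked, and still so for the second after the job is handed in, with the robot touching nothing.
It also fails if it takes over 96 s, if anything falls off the work surface, if the arm or the gripper's body presses on something with over 40 N, if the wrist force passes 120 N, or if a joint passes its speed limit or range.

## Working session

There is one attempt and no reset: what is moved stays moved. The work goes in short steps, Python scripts to look and compute and a shell command to move; the robot and the scene stay as the last step left them, time stands still between calls to the robot, and variables do not carry over. Pictures are saved under pics/ and viewed, at most 14 in all, crops included, and the job is handed in when it is done.

```bash
mkdir -p pics; ls; python3 - <<'E'
from plant import manip
import cv2,numpy as np
s=manip.state();print({k:np.round(v,3).tolist() for k,v in s.items()})
for c in("top","scene"):
    p,d=manip.grab_frame(c);cv2.imwrite(f"pics/{c}0.png",p[:,:,::-1]);np.savez(f"{c}0.npz",p=p,d=d)
    for l in("jar_a","disc_1","cube"):
        for r in manip.look_for(c,l):print(c,l,round(r["score"],2),np.round(r["point"],3))
E
```

```text
pics
{'time': 0.0, 'joint_pos': [1.082, 0.053, 1.614, -0.0, 1.476, -0.119], 'joint_vel': [-0.0, 0.001, 0.0, 0.0, -0.001, 0.001], 'joint_efforts': [-0.002, -39.369, -37.017, -0.0, 0.007, 0.0], 'tool_pos': [0.226, 0.582, 0.255], 'tool_rot': [-0.0, 0.184, 0.983, -0.001], 'contact_force': [-0.39, 0.43, 1.273], 'ft_torque': [0.017, 0.034, -0.019], 'grasp_force': 0.0, 'gripper_width': 1.003}
top jar_a 0.94 [0.433 0.112 0.04 ]
top jar_a 0.92 [ 0.322 -0.178  0.084]
top jar_a 0.85 [ 0.423 -0.307  0.106]
top jar_a 0.73 [ 0.441 -0.108  0.081]
top jar_a 0.71 [ 0.344 -0.101  0.084]
top jar_a 0.68 [ 0.511 -0.17   0.081]
top jar_a 0.61 [0.432 0.317 0.058]
top disc_1 0.84 [ 0.625 -0.119  0.045]
top disc_1 0.76 [0.633 0.118 0.043]
top disc_1 0.7 [ 0.634 -0.043  0.04 ]
top disc_1 0.55 [0.635 0.043 0.044]
top cube 0.72 [ 0.626 -0.117  0.043]
scene jar_a 0.94 [ 0.448 -0.309  0.074]
scene jar_a 0.74 [ 0.336 -0.178  0.054]
scene jar_a 0.72 [ 0.534 -0.174  0.058]
scene jar_a 0.66 [ 0.362 -0.097  0.068]
scene jar_a 0.64 [0.64  0.041 0.045]
scene jar_a 0.63 [0.453 0.316 0.044]
scene jar_a 0.62 [0.455 0.118 0.034]
scene jar_a 0.57 [ 0.464 -0.11   0.056]
scene disc_1 0.87 [ 0.63  -0.118  0.047]
scene disc_1 0.79 [0.64  0.041 0.045]
scene disc_1 0.77 [0.642 0.12  0.043]
scene disc_1 0.64 [ 0.632 -0.038  0.046]
```

View pics/top0.png

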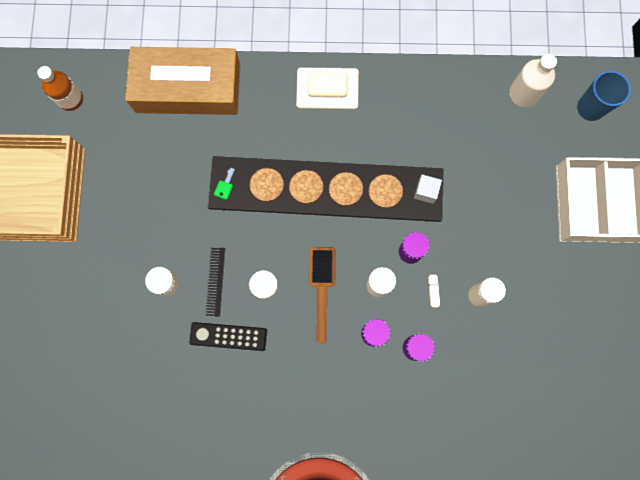

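View pics/scene0.png

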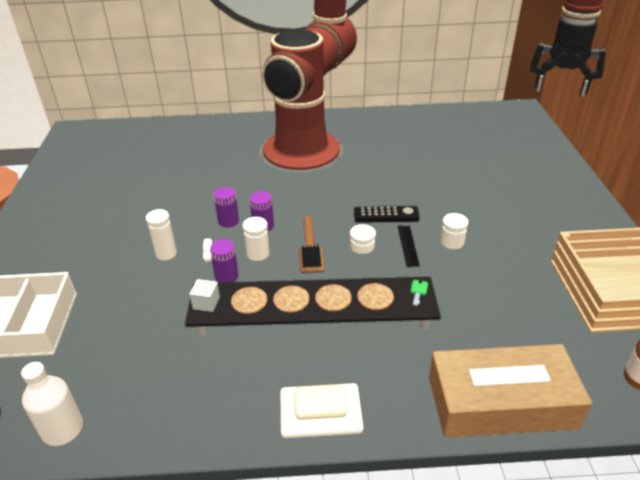

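The top view shows the white jars at (159,281) c, (263,284) d, (381,281) b and (491,290) a. The discs run from (267,184) to (386,190), and the cube is at (428,188), the right (-y) end. So a goes on disc_4, b on disc_3, c on disc_2 and d on disc_1.

```bash
cat > h.py <<'E'
from plant import manip
import cv2,numpy as np
def cloud(c,d):
    q=manip.camera_params(c);K=q["camera_matrix"];R=cv2.Rodrigues(np.array(q["rvec"],float))[0];t=np.array(q["tvec"],float).ravel()
    v,u=np.mgrid[:480,:640];X=np.dstack([(u-K[0][2])/K[0][0]*d,(v-K[1][2])/K[1][1]*d,d])
    return (X-t)@R
def circ(m,W):
    """centre of the flat top mask in world xy"""
    pts=W[m][:,:2];(x,y),r=cv2.minEnclosingCircle(pts.astype(np.float32));return np.r_[pts.mean(0),x,y,r,W[m][:,2].mean()].round(4)
E
python3 - <<'E'
from h import *
J=dict(a=(.423,-.307,.104),b=(.441,-.108,.082),c=(.432,.317,.06),d=(.433,.112,.04))
D={1:(.633,.118),2:(.635,.043),3:(.634,-.043),4:(.625,-.119)}
for c in("top","scene"):
    f=np.load(c+"0.npz");W=cloud(c,f["d"]);p=f["p"].astype(int)
    for k,(x,y,z) in J.items():
        m=(np.hypot(W[...,0]-x,W[...,1]-y)<.045)&(abs(W[...,2]-z)<.005)&(p.min(2)>110)&(f["d"]>0)
        print(c,k,m.sum(),circ(m,W))
    for k,(x,y) in D.items():
        m=(np.hypot(W[...,0]-x,W[...,1]-y)<.046)&(abs(W[...,2]-.043)<.012)&(p[...,0]-p[...,2]>40)&(f["d"]>0)
        print(c,k,m.sum(),circ(m,W))
f=np.load("top0.npz");W=cloud("top",f["d"]);print(W[170:205:6,415:442:5].round(3)[...,2]); print(W[160:220:10,225,2].round(3))
E
python3 -m inch '[[[0,0,-0.03],[0,0,0.149],1],[[0,0,0],[0,0,0.149],1],[[0,0,0],[0,0,0.149],1],[[0,0,0],[0,0,0.149],1],[[0,0,0],[0,0,0.149],1],[[0,0,0],[0,0,0.149],1],[[0,0,0],[0,0,0.149],1],[[0,0,0],[0,0,0.149],1]]'
```

```text
top a 488 [ 0.4273 -0.3132  0.4277 -0.3138  0.0236  0.1041]
top b 538 [ 0.4438 -0.1116  0.4442 -0.1118  0.0256  0.0822]
top c 551 [0.4386 0.3178 0.4389 0.3179 0.0267 0.0605]
top d 577 [0.4371 0.1187 0.4373 0.1191 0.0277 0.0404]
top 1 915 [0.6389 0.1192 0.6398 0.1133 0.0416 0.0442]
top 2 926 [0.636  0.0407 0.637  0.0468 0.0418 0.0442]
top 3 921 [ 0.6332 -0.0409  0.633  -0.0471  0.0414  0.0441]
top 4 922 [ 0.6301 -0.1199  0.632  -0.1137  0.0415  0.0441]
scene a 249 [ 0.4305 -0.3133  0.429  -0.3128  0.0281  0.1025]
scene b 290 [ 0.4471 -0.1114  0.4462 -0.1106  0.0272  0.0807]
scene c 303 [0.4415 0.3178 0.4387 0.3178 0.0287 0.0586]
scene d 324 [0.4403 0.1186 0.4386 0.1191 0.0288 0.0388]
scene 1 806 [0.6388 0.1176 0.634  0.1139 0.0414 0.0427]
scene 2 834 [0.6358 0.0396 0.6312 0.0461 0.0439 0.0426]
scene 3 816 [ 0.633  -0.0422  0.6292 -0.0467  0.0413  0.0427]
scene 4 823 [ 0.6299 -0.121   0.6248 -0.1155  0.0426  0.0426]
[[0.04  0.04  0.04  0.044 0.042 0.036]
 [0.043 0.04  0.076 0.039 0.035 0.037]
 [0.04  0.082 0.077 0.081 0.08  0.076]
 [0.046 0.082 0.081 0.078 0.083 0.043]
 [0.043 0.082 0.077 0.08  0.078 0.044]
 [0.043 0.042 0.047 0.059 0.069 0.039]]
[0.038 0.04  0.04  0.053 0.036 0.004]
time: 1.2
tool_pos: [0.2259, 0.5827, 0.2863]
tool_rot: [0.0, 0.706, 0.708, -0.0]
contact_force: [0.1, 0.5, -0.3]
gripper_width: 1.004
grasp_force: 0.0
```

```bash
python3 -m inch '[[[-0.033,0.026,0.008],[0,0,0],1],[[-0.033,0.027,0.008],[0,0,0],1],[[-0.033,0.027,0.008],[0,0,0],1],[[-0.033,0.027,0.008],[0,0,0],1],[[-0.033,0.027,0.008],[0,0,0],1],[[-0.033,0.027,0.008],[0,0,0],1],[[-0.033,0.027,0.008],[0,0,0],1],[[-0.033,0.026,0.006],[0,0,0],1]]'
python3 - <<'E'
from h import *
s=manip.state();print(s["tool_pos"],s["tool_rot"])
p,d=manip.grab_frame("wrist");cv2.imwrite("pics/w1.png",p[:,:,::-1]);W=cloud("wrist",d)
m=(np.hypot(W[...,0]-.439,W[...,1]-.318)<.045)&(abs(W[...,2]-.06)<.006)&(p.min(2)>110)&(d>0)
print(m.sum(),circ(m,W) if m.sum() else 0)
E
```

```text
time: 2.0
tool_pos: [0.4431, 0.3191, 0.224]
tool_rot: [0.0, 0.704, 0.71, 0.0]
contact_force: [1.2, 0.8, 0.0]
gripper_width: 1.0
grasp_force: 0.0
[0.44305481 0.31913448 0.22397098] [1.58433246e-05 7.03927405e-01 7.10271922e-01 7.68786883e-05]
2880 [0.4416 0.3161 0.4413 0.315  0.0269 0.059 ]
```

View pics/w1.png

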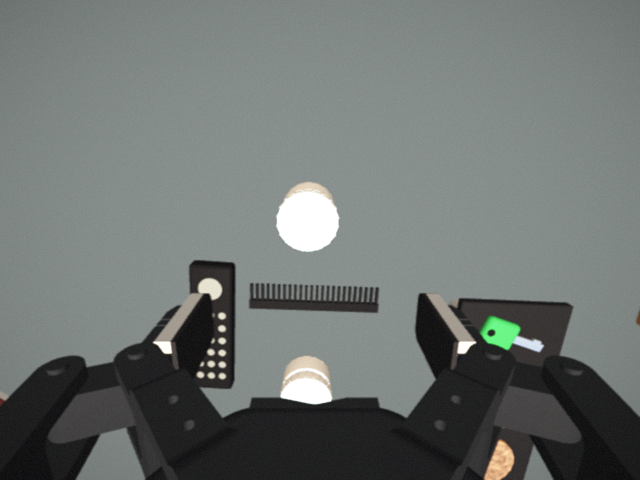

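The wrist view shows jar c at (308,220), centred between the fingers and clear of everything else. It agrees with the top estimate to about 3 mm.

```bash
python3 -m inch '[[[-0.002,-0.003,0.03],[0,0,0],1],[[0,0,0.04],[0,0,0],1],[[0,0,0.04],[0,0,0],1],[[0,0,0.035],[0,0,0],1],[[0,0,0.022],[0,0,0],1],[[0,0,0.015],[0,0,0],1],[[0,0,0],[0,0,0],1],[[0,0,0],[0,0,0],0.3]]'
python3 -m inch '[[[0,0,0],[0,0,0],0],[[0,0,0],[0,0,0],0],[[0,0,0],[0,0,0],0],[[0,0,0],[0,0,0],0],[[0,0,0],[0,0,0],0],[[0,0,0],[0,0,0],0]]'
```

```text
time: 2.85
tool_pos: [0.4399, 0.3191, 0.0432]
tool_rot: [0.0, 0.704, 0.71, 0.001]
contact_force: [0.9, -0.4, 1.0]
gripper_width: 0.858
grasp_force: 0.0
time: 3.45
tool_pos: [0.4409, 0.3196, 0.0446]
tool_rot: [0.001, 0.704, 0.71, 0.002]
contact_force: [-0.2, -0.2, 6.7]
gripper_width: 0.596
grasp_force: 62.7
```

```bash
python3 -m inch '[[[0,0,-0.02],[0,0,0],0],[[0,0,-0.035],[0,0,0],0],[[0,0,-0.04],[0,0,0],0],[[0,0,-0.035],[0,0,0],0],[[0,0,-0.02],[0,0,0],0]]'
python3 -m inch '[[[-0.025,0.016,0],[0,0,0],0],[[-0.04,0.028,0],[0,0,0],0],[[-0.04,0.028,0],[0,0,0],0],[[-0.04,0.028,0],[0,0,0],0],[[-0.04,0.028,0],[0,0,0],0],[[-0.04,0.028,0],[0,0,0],0],[[-0.036,0.024,0],[0,0,0],0],[[-0.02,0.013,0],[0,0,0],0]]'
python3 -m inch '[[[0,0,0],[0,0,0],0],[[0,0,0],[0,0,0],0]]'
python3 - <<'E'
from h import *
s=manip.state();print(s["tool_pos"],s["tool_rot"])
p,d=manip.grab_frame("top");cv2.imwrite("pics/t2.png",p[:,:,::-1]);
p,d=manip.grab_frame("wrist");cv2.imwrite("pics/w2.png",p[:,:,::-1]);W=cloud("wrist",d)
m=(np.hypot(W[...,0]-.636,W[...,1]-.04)<.06)&(abs(W[...,2]-.19)<.05)&(p.min(2)>110)&(d>0)
print(m.sum(),circ(m,W) if m.sum() else 0)
E
```

```text
time: 3.95
tool_pos: [0.4404, 0.3192, 0.1963]
tool_rot: [0.001, 0.704, 0.71, 0.003]
contact_force: [-0.0, -0.4, -1.2]
gripper_width: 0.594
grasp_force: 62.5
time: 4.75
tool_pos: [0.636, 0.0362, 0.1922]
tool_rot: [0.0, 0.705, 0.709, -0.0]
contact_force: [0.3, -0.0, -1.0]
gripper_width: 0.595
grasp_force: 62.6
time: 4.95
tool_pos: [0.6345, 0.0392, 0.1919]
tool_rot: [-0.001, 0.704, 0.71, -0.0]
contact_force: [0.2, 0.1, -1.3]
gripper_width: 0.595
grasp_force: 62.6
[0.6344916  0.03918414 0.19193577] [-5.25839704e-04  7.04279520e-01  7.09922566e-01 -1.78042254e-04]
18893 [0.635  0.0488 0.6268 0.0406 0.0416 0.2021]
```

View pics/w2.png

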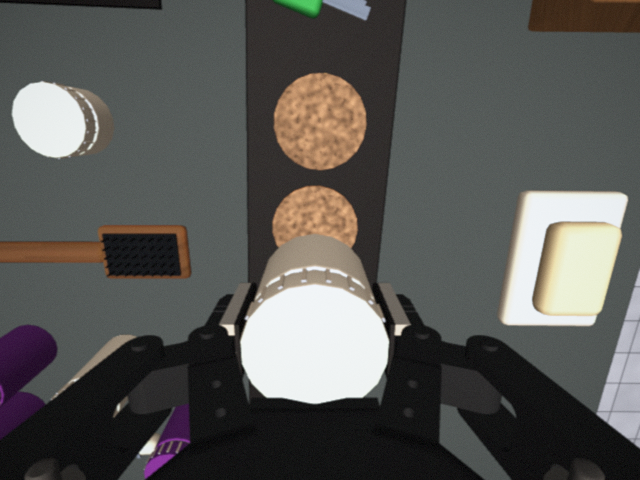

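Jar c is held upright at (315,370) over the row. Next I measure where it sits in the hand.

```bash
cat >> h.py <<'E'
def held(h,grasp_z):
    s=manip.state();t=s["tool_pos"];p,d=manip.grab_frame("wrist");W=cloud("wrist",d);zt=t[2]-grasp_z+h
    m=(np.hypot(W[...,0]-t[0],W[...,1]-t[1])<.04)&(abs(W[...,2]-zt)<.008)&(p.min(2)>150)&(d>0)
    m=cv2.morphologyEx(m.astype(np.uint8),cv2.MORPH_OPEN,np.ones((9,9)))>0
    print("tcp",t.round(4),"jar top",m.sum(),circ(m,W),"off",(W[m][:,:2].mean(0)-t[:2]).round(4))
E
python3 -c "
from h import *
held(.06,.0446)"
```

```text
tcp [0.6341 0.0403 0.1921] jar top 13878 [0.6352 0.044  0.6349 0.0405 0.027  0.2077] off [0.0011 0.0037]
```

```bash
python3 -m inch '[[[-0.001,0.002,0.02],[0,0,0],0],[[0,0,0.03],[0,0,0],0],[[0,0,0.025],[0,0,0],0],[[0,0,0.015],[0,0,0],0],[[0,0,0.008],[0,0,0],0],[[0,0,0.003],[0,0,0],0],[[0,0,0],[0,0,0],0],[[0,0,0],[0,0,0],0]]'
```

```text
time: 5.9
tool_pos: [0.6378, 0.0384, 0.0929]
tool_rot: [0.001, 0.704, 0.71, 0.001]
contact_force: [-0.3, -0.4, -0.2]
gripper_width: 0.6
grasp_force: 62.6
```

```bash
python3 -m inch '[[[0.001,-0.001,0.002],[0,0,0],0],[[0,0,0.001],[0,0,0],0],[[0,0,0],[0,0,0],0],[[0,0,0],[0,0,0],0]]'
```

```text
time: 6.3
tool_pos: [0.636, 0.0394, 0.0887]
tool_rot: [0.0, 0.704, 0.71, 0.0]
contact_force: [0.4, 0.7, 0.9]
gripper_width: 0.595
grasp_force: 62.8
```

```bash
python3 -m inch '[[[0,0,0],[0,0,0],0.7],[[0,0,0],[0,0,0],0.8],[[0,0,0],[0,0,0],1],[[0,0,0],[0,0,0],1],[[0,0,-0.02],[0,0,0],1],[[0,0,-0.04],[0,0,0],1],[[0,0,-0.04],[0,0,0],1],[[0,0,-0.03],[0,0,0],1]]'
```

```text
time: 7.1
tool_pos: [0.6364, 0.0394, 0.2213]
tool_rot: [0.001, 0.704, 0.71, 0.001]
contact_force: [-0.1, -0.4, -0.5]
gripper_width: 1.002
grasp_force: 0.0
```

```bash
python3 -m inch '[[[0.01,-0.02,0],[0,0,0],1],[[0.013,-0.035,0],[0,0,0],1],[[0.013,-0.035,0],[0,0,0],1],[[0.013,-0.035,0],[0,0,0],1],[[0.013,-0.035,0.01],[0,0,0],1],[[0.011,-0.025,0.01],[0,0,0],1],[[0.008,-0.013,0.01],[0,0,0],1],[[0,0,0],[0,0,0],1]]'
python3 - <<'E'
from h import *
s=manip.state();print(s["tool_pos"])
p,d=manip.grab_frame("wrist");W=cloud("wrist",d)
m=(np.hypot(W[...,0]-.438,W[...,1]-.118)<.045)&(abs(W[...,2]-.04)<.006)&(p.min(2)>110)&(d>0)
print(m.sum(),circ(m,W) if m.sum() else 0)
p,d=manip.grab_frame("top");W=cloud("top",d)
m=(np.hypot(W[...,0]-.636,W[...,1]-.04)<.045)&(abs(W[...,2]-.104)<.006)&(p.min(2)>110)&(d>0)
print(m.sum(),circ(m,W) if m.sum() else 0)
E
```

```text
time: 7.9
tool_pos: [0.4349, 0.1192, 0.1867]
tool_rot: [-0.001, 0.703, 0.711, -0.001]
contact_force: [-0.4, -0.4, -0.2]
gripper_width: 1.003
grasp_force: 0.0
[0.43487608 0.11921836 0.18667672]
3510 [0.4388 0.121  0.4387 0.1196 0.0278 0.0412]
561 [0.6365 0.0386 0.6372 0.039  0.0268 0.1042]
```

```bash
python3 -m inch '[[[0,0.003,0.025],[0,0,0],1],[[0,0,0.04],[0,0,0],1],[[0,0,0.04],[0,0,0],1],[[0,0,0.03],[0,0,0],1],[[0,0,0.015],[0,0,0],1],[[0,0,0.006],[0,0,0],1],[[0,0,0],[0,0,0],0.8],[[0,0,0],[0,0,0],0.5]]'
python3 -m inch '[[[0,0,0],[0,0,0],0],[[0,0,0],[0,0,0],0],[[0,0,0],[0,0,0],0],[[0,0,0],[0,0,0],0],[[0,0,0],[0,0,0],0],[[0,0,0],[0,0,0],0]]'
python3 -m inch '[[[0,0,-0.02],[0,0,0],0],[[0,0,-0.035],[0,0,0],0],[[0,0,-0.04],[0,0,0],0],[[0,0,-0.035],[0,0,0],0],[[0,0,-0.02],[0,0,0],0]]'
```

```text
time: 8.8
tool_pos: [0.4416, 0.1186, 0.0337]
tool_rot: [0.001, 0.704, 0.71, 0.001]
contact_force: [-0.2, -0.8, -0.0]
gripper_width: 0.691
grasp_force: 0.3
time: 9.4
tool_pos: [0.4419, 0.1187, 0.0342]
tool_rot: [0.001, 0.704, 0.71, 0.001]
contact_force: [1.8, -1.0, 7.6]
gripper_width: 0.614
grasp_force: 63.4
time: 9.9
tool_pos: [0.4411, 0.1188, 0.1858]
tool_rot: [0.001, 0.704, 0.71, 0.002]
contact_force: [-0.5, 0.5, -0.2]
gripper_width: 0.618
grasp_force: 63.0
```

```bash
python3 -m inch '[[[0,0.02,0],[0,0,0],0],[[0,0.035,0],[0,0,0],0],[[0,0.04,0],[0,0,0],0],[[0,0.04,0],[0,0,0],0],[[0,0.035,0],[0,0,0],0],[[0,0.02,0],[0,0,0],0],[[-0.001,0.008,0],[0,0,0],0],[[0,0,0],[0,0,0],0]]'
python3 -c "
from h import *
held(.04,.034)"
```

```text
time: 10.7
tool_pos: [0.6381, 0.1192, 0.1817]
tool_rot: [-0.0, 0.704, 0.71, -0.0]
contact_force: [-0.5, 0.0, -1.2]
gripper_width: 0.612
grasp_force: 63.1
tcp [0.6381 0.1192 0.1817] jar top 13726 [0.6387 0.1225 0.6381 0.1205 0.0278 0.1877] off [0.0006 0.0033]
```

```bash
python3 -m inch '[[[0,0.001,0.02],[0,0,0],0],[[0,0,0.03],[0,0,0],0],[[0,0,0.025],[0,0,0],0],[[0,0,0.014],[0,0,0],0],[[0,0,0.007],[0,0,0],0],[[0,0,0.003],[0,0,0],0],[[0,0,0],[0,0,0],0],[[0,0,0],[0,0,0],0]]'
python3 -m inch '[[[0,0,0.002],[0,0,0],0],[[0,0,0.001],[0,0,0],0],[[0,0,0],[0,0,0],0],[[0,0,0],[0,0,0],0]]'
```

```text
time: 11.55
tool_pos: [0.64, 0.1195, 0.0849]
tool_rot: [0.001, 0.704, 0.71, 0.001]
contact_force: [0.3, -0.4, -1.2]
gripper_width: 0.615
grasp_force: 63.1
time: 11.95
tool_pos: [0.6391, 0.1194, 0.0803]
tool_rot: [0.0, 0.704, 0.71, 0.0]
contact_force: [1.0, 0.0, -0.8]
gripper_width: 0.613
grasp_force: 63.1
```

```bash
python3 -m inch '[[[0,0,0.001],[0,0,0],0],[[0,0,0.001],[0,0,0],0],[[0,0,0],[0,0,0],0],[[0,0,0],[0,0,0],0]]'
```

```text
time: 12.35
tool_pos: [0.6391, 0.1194, 0.0783]
tool_rot: [0.0, 0.704, 0.71, 0.0]
contact_force: [0.0, -0.1, -1.0]
gripper_width: 0.619
grasp_force: 63.0
```

```bash
python3 -m inch '[[[0,0,0.001],[0,0,0],0],[[0,0,0],[0,0,0],0.7],[[0,0,0],[0,0,0],0.8],[[0,0,0],[0,0,0],1],[[0,0,0],[0,0,0],1],[[0,0,-0.02],[0,0,0],1],[[0,0,-0.04],[0,0,0],1],[[0,0,-0.04],[0,0,0],1]]'
python3 -m inch '[[[0,0,-0.04],[0,0,0],1],[[-0.015,-0.01,-0.02],[0,0,0],1],[[-0.03,-0.025,0],[0,0,0],1],[[-0.036,-0.031,0],[0,0,0],1],[[-0.036,-0.031,0],[0,0,0],1],[[-0.036,-0.031,0],[0,0,0],1],[[-0.036,-0.031,0],[0,0,0],1],[[-0.03,-0.025,0],[0,0,0],1]]'
python3 -m inch '[[[-0.011,-0.01,0.01],[0,0,0],1],[[0,0,0.01],[0,0,0],1],[[0,0,0],[0,0,0],1]]'
python3 - <<'E'
from h import *
s=manip.state();print(s["tool_pos"])
p,d=manip.grab_frame("wrist");W=cloud("wrist",d)
m=(np.hypot(W[...,0]-.445,W[...,1]+.111)<.045)&(abs(W[...,2]-.082)<.006)&(p.min(2)>110)&(d>0)
print(m.sum(),circ(m,W) if m.sum() else 0)
p,d=manip.grab_frame("top");W=cloud("top",d)
m=(np.hypot(W[...,0]-.639,W[...,1]-.119)<.045)&(abs(W[...,2]-.084)<.006)&(p.min(2)>110)&(d>0)
print(m.sum(),circ(m,W) if m.sum() else 0)
E
```

```text
time: 13.15
tool_pos: [0.6382, 0.1193, 0.177]
tool_rot: [-0.001, 0.704, 0.71, -0.001]
contact_force: [0.9, 0.1, 0.9]
gripper_width: 0.996
grasp_force: 0.0
time: 13.95
tool_pos: [0.4554, -0.1025, 0.2372]
tool_rot: [0.0, 0.704, 0.71, -0.0]
contact_force: [0.6, 0.1, -0.0]
gripper_width: 0.998
grasp_force: 0.0
time: 14.25
tool_pos: [0.4464, -0.1118, 0.2155]
tool_rot: [-0.001, 0.704, 0.71, -0.0]
contact_force: [-0.6, -0.1, 0.0]
gripper_width: 1.004
grasp_force: 0.0
[ 0.44635852 -0.11184447  0.21549781]
3314 [ 0.4446 -0.1089  0.4445 -0.1104  0.0259  0.0828]
588 [0.6396 0.1191 0.6402 0.1197 0.0282 0.0842]
```

```bash
python3 -m inch '[[[0.001,-0.002,0.025],[0,0,0],1],[[0,0,0.04],[0,0,0],1],[[0,0,0.04],[0,0,0],1],[[0,0,0.03],[0,0,0],1],[[0,0,0.015],[0,0,0],1],[[0,0,0.006],[0,0,0],1],[[0,0,0],[0,0,0],0.8],[[0,0,0],[0,0,0],0.5]]'
python3 -m inch '[[[0,0,0],[0,0,0],0],[[0,0,0],[0,0,0],0],[[0,0,0],[0,0,0],0],[[0,0,0],[0,0,0],0],[[0,0,0],[0,0,0],0],[[0,0,0],[0,0,0],0]]'
python3 -m inch '[[[0,0,-0.02],[0,0,0],0],[[0,0,-0.035],[0,0,0],0],[[0,0,-0.04],[0,0,0],0],[[0,0,-0.035],[0,0,0],0],[[0,0,-0.03],[0,0,0],0],[[0,0,-0.01],[0,0,0],0]]'
```

```text
time: 15.15
tool_pos: [0.4464, -0.1114, 0.0626]
tool_rot: [0.001, 0.704, 0.711, 0.0]
contact_force: [-0.3, -0.5, 0.1]
gripper_width: 0.694
grasp_force: 0.0
time: 15.75
tool_pos: [0.4467, -0.1119, 0.0632]
tool_rot: [0.002, 0.704, 0.71, 0.001]
contact_force: [1.3, 0.1, 6.3]
gripper_width: 0.577
grasp_force: 62.1
time: 16.35
tool_pos: [0.4464, -0.1119, 0.2351]
tool_rot: [0.003, 0.704, 0.71, 0.001]
contact_force: [0.1, -0.2, -1.1]
gripper_width: 0.572
grasp_force: 62.2
```

```bash
python3 -m inch '[[[0.008,0.02,0],[0,0,0],0],[[0.014,0.035,0],[0,0,0],0],[[0.014,0.038,0],[0,0,0],0],[[0.014,0.038,0],[0,0,0],0],[[0.012,0.032,0],[0,0,0],0],[[0.006,0.017,0],[0,0,0],0],[[0.002,0.007,0],[0,0,0],0],[[0,0,0],[0,0,0],0]]'
python3 -c "
from h import *
held(.082,.0632)"
```

```text
time: 17.15
tool_pos: [0.6311, -0.0394, 0.2295]
tool_rot: [-0.001, 0.704, 0.71, -0.001]
contact_force: [-0.7, -0.2, -0.6]
gripper_width: 0.574
grasp_force: 62.4
tcp [ 0.6311 -0.0394  0.2295] jar top 12993 [ 0.6317 -0.0348  0.631  -0.0394  0.0262  0.2488] off [0.0005 0.0047]
```

```bash
python3 -m inch '[[[-0.001,0.002,0.02],[0,0,0],0],[[0,0,0.035],[0,0,0],0],[[0,0,0.03],[0,0,0],0],[[0,0,0.018],[0,0,0],0],[[0,0,0.01],[0,0,0],0],[[0,0,0.005],[0,0,0],0],[[0,0,0],[0,0,0],0],[[0,0,0],[0,0,0],0]]'
python3 -m inch '[[[0,0,0.001],[0,0,0],0],[[0,0,0.001],[0,0,0],0],[[0,0,0],[0,0,0],0],[[0,0,0],[0,0,0],0]]'
```

```text
time: 18.0
tool_pos: [0.6345, -0.0408, 0.115]
tool_rot: [0.001, 0.704, 0.71, 0.001]
contact_force: [0.1, 0.5, -0.4]
gripper_width: 0.572
grasp_force: 62.4
time: 18.4
tool_pos: [0.6335, -0.0406, 0.1114]
tool_rot: [0.0, 0.704, 0.71, 0.0]
contact_force: [0.2, 0.8, -1.3]
gripper_width: 0.573
grasp_force: 62.4
```

```bash
python3 -m inch '[[[0,0,0.002],[0,0,0],0],[[0,0,0.001],[0,0,0],0],[[0,0,0.001],[0,0,0],0],[[0,0,0],[0,0,0],0],[[0,0,0],[0,0,0],0]]'
```

```text
time: 18.9
tool_pos: [0.6335, -0.0406, 0.1073]
tool_rot: [0.0, 0.704, 0.71, 0.0]
contact_force: [0.7, 0.6, -0.3]
gripper_width: 0.574
grasp_force: 62.6
```

```bash
python3 -m inch '[[[0,0,0],[0,0,0],0.65],[[0,0,0],[0,0,0],0.8],[[0,0,0],[0,0,0],1],[[0,0,0],[0,0,0],1],[[0,0,-0.02],[0,0,0],1],[[0,0,-0.04],[0,0,0],1],[[0,0,-0.04],[0,0,0],1],[[0,0,-0.03],[0,0,0],1]]'
python3 -m inch '[[[-0.018,-0.014,-0.01],[0,0,0],1],[[-0.036,-0.027,0],[0,0,0],1],[[-0.038,-0.03,0],[0,0,0],1],[[-0.038,-0.03,0],[0,0,0],1],[[-0.038,-0.03,0],[0,0,0],1],[[-0.038,-0.03,0],[0,0,0],1],[[-0.035,-0.026,0],[0,0,0],1],[[-0.02,-0.014,0],[0,0,0],1]]'
python3 -m inch '[[[-0.01,-0.007,0],[0,0,0],1],[[0,0,0],[0,0,0],1],[[0,0,0],[0,0,0],1]]'
python3 - <<'E'
from h import *
s=manip.state();print(s["tool_pos"])
p,d=manip.grab_frame("wrist");W=cloud("wrist",d)
m=(np.hypot(W[...,0]-.428,W[...,1]+.313)<.045)&(abs(W[...,2]-.104)<.006)&(p.min(2)>110)&(d>0)
print(m.sum(),circ(m,W) if m.sum() else 0)
p,d=manip.grab_frame("top");W=cloud("top",d)
m=(np.hypot(W[...,0]-.633,W[...,1]+.04)<.045)&(abs(W[...,2]-.126)<.006)&(p.min(2)>110)&(d>0)
print(m.sum(),circ(m,W) if m.sum() else 0)
E
```

```text
time: 19.7
tool_pos: [0.6341, -0.0407, 0.2404]
tool_rot: [0.001, 0.704, 0.71, 0.001]
contact_force: [-1.1, -0.4, 0.1]
gripper_width: 0.999
grasp_force: 0.0
time: 20.5
tool_pos: [0.4329, -0.3056, 0.2476]
tool_rot: [0.0, 0.705, 0.709, -0.0]
contact_force: [0.6, 0.1, -0.1]
gripper_width: 1.001
grasp_force: 0.0
time: 20.8
tool_pos: [0.4284, -0.3129, 0.2473]
tool_rot: [-0.0, 0.704, 0.71, 0.0]
contact_force: [0.1, 0.2, 1.3]
gripper_width: 1.001
grasp_force: 0.0
[ 0.42844433 -0.31288109  0.24727757]
2607 [ 0.4275 -0.3113  0.4273 -0.3125  0.0238  0.104 ]
541 [ 0.6339 -0.0406  0.6349 -0.0399  0.0265  0.1262]
```

Jar b is well placed. Jar a next, from TCP z 0.247 down to 0.070.

```bash
python3 -m inch '[[[0,-0.001,0.025],[0,0,0],1],[[0,0,0.045],[0,0,0],1],[[0,0,0.045],[0,0,0],1],[[0,0,0.035],[0,0,0],1],[[0,0,0.018],[0,0,0],1],[[0,0,0.009],[0,0,0],1],[[0,0,0],[0,0,0],0.8],[[0,0,0],[0,0,0],0.5]]'
python3 -m inch '[[[0,0,0],[0,0,0],0],[[0,0,0],[0,0,0],0],[[0,0,0],[0,0,0],0],[[0,0,0],[0,0,0],0],[[0,0,0],[0,0,0],0],[[0,0,0],[0,0,0],0]]'
python3 -m inch '[[[0,0,-0.02],[0,0,0],0],[[0,0,-0.035],[0,0,0],0],[[0,0,-0.04],[0,0,0],0],[[0,0,-0.04],[0,0,0],0],[[0,0,-0.035],[0,0,0],0],[[0,0,-0.02],[0,0,0],0],[[0,0,-0.01],[0,0,0],0]]'
```

```text
time: 21.7
tool_pos: [0.428, -0.3138, 0.0716]
tool_rot: [0.001, 0.704, 0.711, 0.0]
contact_force: [-0.7, 0.6, 0.2]
gripper_width: 0.693
grasp_force: 0.0
time: 22.3
tool_pos: [0.4282, -0.3145, 0.0725]
tool_rot: [0.002, 0.704, 0.71, 0.0]
contact_force: [-0.7, 1.7, 6.7]
gripper_width: 0.527
grasp_force: 59.7
time: 23.0
tool_pos: [0.4275, -0.3141, 0.2732]
tool_rot: [0.002, 0.704, 0.71, -0.0]
contact_force: [-0.5, 1.2, -0.9]
gripper_width: 0.524
grasp_force: 59.7
```

```bash
python3 -m inch '[[[0.015,0.016,0],[0,0,0],0],[[0.028,0.03,0],[0,0,0],0],[[0.032,0.034,0],[0,0,0],0],[[0.032,0.034,0],[0,0,0],0],[[0.032,0.034,0],[0,0,0],0],[[0.028,0.03,0],[0,0,0],0],[[0.017,0.018,0],[0,0,0],0],[[0.008,0.008,0],[0,0,0],0]]'
python3 -m inch '[[[0,0,0],[0,0,0],0],[[0,0,0],[0,0,0],0]]'
python3 -c "
from h import *
held(.104,.0725)"
```

```text
time: 23.8
tool_pos: [0.6298, -0.1177, 0.2683]
tool_rot: [-0.001, 0.703, 0.711, -0.001]
contact_force: [0.3, 0.1, -0.8]
gripper_width: 0.53
grasp_force: 59.8
time: 24.0
tool_pos: [0.6284, -0.1204, 0.2695]
tool_rot: [-0.001, 0.704, 0.71, -0.001]
contact_force: [0.7, -0.8, -1.5]
gripper_width: 0.523
grasp_force: 59.8
tcp [ 0.6284 -0.1204  0.2695] jar top 9424 [ 0.6295 -0.1113  0.6293 -0.1151  0.0208  0.3015] off [0.0011 0.0091]
```

```bash
python3 -m inch '[[[-0.002,0.001,0.02],[0,0,0],0],[[0,0,0.035],[0,0,0],0],[[0,0,0.035],[0,0,0],0],[[0,0,0.03],[0,0,0],0],[[0,0,0.016],[0,0,0],0],[[0,0,0.008],[0,0,0],0],[[0,0,0.003],[0,0,0],0],[[0,0,0],[0,0,0],0]]'
python3 -m inch '[[[0,0,0],[0,0,0],0],[[0,0,0],[0,0,0],0]]'
```

```text
time: 24.85
tool_pos: [0.6309, -0.1222, 0.1246]
tool_rot: [0.001, 0.704, 0.71, 0.0]
contact_force: [0.1, -0.5, -0.7]
gripper_width: 0.527
grasp_force: 59.8
time: 25.05
tool_pos: [0.6312, -0.1219, 0.125]
tool_rot: [0.001, 0.704, 0.71, 0.001]
contact_force: [0.7, 0.4, -0.4]
gripper_width: 0.53
grasp_force: 59.8
```

```bash
python3 -m inch '[[[0,-0.001,0.003],[0,0,0],0],[[0,0,0.002],[0,0,0],0],[[0,0,0.001],[0,0,0],0],[[0,0,0.001],[0,0,0],0],[[0,0,0],[0,0,0],0],[[0,0,0],[0,0,0],0]]'
```

```text
time: 25.65
tool_pos: [0.6293, -0.1216, 0.1166]
tool_rot: [-0.0, 0.704, 0.71, 0.0]
contact_force: [-1.0, 1.1, 1.7]
gripper_width: 0.528
grasp_force: 59.8
```

```bash
python3 -m inch '[[[0,0,0],[0,0,0],0.6],[[0,0,0],[0,0,0],0.75],[[0,0,0],[0,0,0],1],[[0,0,0],[0,0,0],1],[[0,0,-0.02],[0,0,0],1],[[0,0,-0.04],[0,0,0],1],[[0,0,-0.04],[0,0,0],1],[[0,0,-0.04],[0,0,0],1]]'
python3 -m inch '[[[0,-0.02,-0.02],[0,0,0],1],[[0,-0.04,0],[0,0,0],1],[[0,-0.04,0],[0,0,0],1],[[0,-0.04,0],[0,0,0],1],[[0,-0.04,0],[0,0,0],1],[[0,-0.02,0],[0,0,0],1],[[0,0,0],[0,0,0],1],[[0,0,0],[0,0,0],1]]'
python3 - <<'E'
from h import *
P={}
for c in("top","scene"):
    p,d=manip.grab_frame(c);cv2.imwrite(f"pics/{c}9.png",p[:,:,::-1]);W=cloud(c,d)
    for k,x,y,z in(("a",.63,-.12,.148),("b",.633,-.04,.126),("c",.636,.04,.104),("d",.639,.119,.084)):
        m=(np.hypot(W[...,0]-x,W[...,1]-y)<.04)&(abs(W[...,2]-z)<.006)&(p.min(2)>110)&(d>0)
        print(c,k,m.sum(),circ(m,W) if m.sum() else 0)
    # cube moved?
    if c=="top":
        for f,dd in((np.load("top0.npz")["p"],np.load("top0.npz")["d"]),(p,d)):
            W=cloud(c,dd);m=(abs(W[...,0]-.63)<.05)&(abs(W[...,1]+.2)<.036)&(abs(W[...,2]-.08)<.006);print(m.sum(),W[m].mean(0))
E
```

```text
time: 26.45
tool_pos: [0.629, -0.1216, 0.2575]
tool_rot: [-0.0, 0.704, 0.71, -0.0]
contact_force: [0.4, 0.6, -0.2]
gripper_width: 0.998
grasp_force: 0.0
time: 27.25
tool_pos: [0.4296, -0.1236, 0.2767]
tool_rot: [0.001, 0.704, 0.71, 0.0]
contact_force: [-0.2, 0.0, -0.3]
gripper_width: 0.998
grasp_force: 0.0
top a 487 [ 0.6296 -0.1208  0.6304 -0.1211  0.0241  0.1482]
top b 543 [ 0.6339 -0.0409  0.6353 -0.0407  0.0264  0.1262]
top c 559 [0.6364 0.0386 0.6366 0.0385 0.0268 0.1043]
top d 585 [0.6397 0.119  0.641  0.1191 0.0281 0.0844]
420 [ 0.62908814 -0.20187884  0.08030203]
422 [ 0.62938045 -0.20168395  0.0798107 ]
scene a 380 [ 0.6339 -0.1212  0.6311 -0.1212  0.0247  0.1468]
scene b 449 [ 0.638  -0.0408  0.635  -0.0407  0.0267  0.1247]
scene c 466 [0.6404 0.0383 0.6374 0.0383 0.0287 0.1028]
scene d 500 [0.6436 0.1189 0.6421 0.1198 0.028  0.0829]
```

View pics/scene9.png

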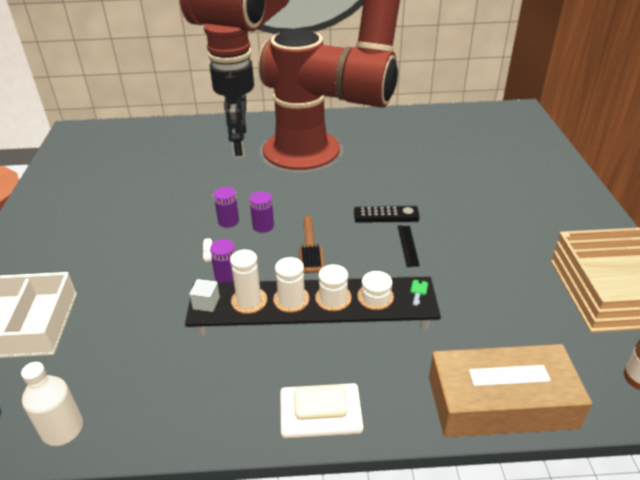

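The four jars stand upright, each centred on its disc, from the tallest at (249,280) next to the cube to the shortest at (377,290). The cube hasn't moved.

```bash
python3 -c "
from plant import manip
print(manip.job_done())"
```

```text
the job is handed in; nothing more can be done
None
```

The four white jars now stand upright on the cork discs, within about 2 mm of centre, running from tallest beside the cube to shortest at the far end; the cube has not moved, and I handed the job in at about 27 s.

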